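Sanitise the used receivers in the UV cabinet

TASK

Raise the lid of the UV cabinet fully, lay every used receiver lying on the desk flat, face up and in a single layer on the rack inside, and lower the lid gently until it is fully shut. Only then set the timer: pull its knob right up to free it, turn it clockwise until its pointer is at the green mark, and push it fully home to start. Leave the tin, wallet and mug alone.

Things in the scene. Friction and masses are not known exactly. Their poses are not given: they have to be found in the camera images.
- cabinet: white bench-top UV cabinet, fixed: 180 deep (x; -x is the front), 406 wide (y), rim 85 above the desk. Origin at the centre of its underside, z up. Left part: chamber, inside x -82 to 65, y -105 to 195, rack at z 40, walls to z 85. Right part (y -203 to -113): control box, flat top at z 85, timer knob at x -15, y -158. The lid (30 thick) covers only the chamber
- rack (a point): centre of the wire rack on the chamber floor (cabinet frame x -8.5, y 45, z 40); the inside is 147 in x by 300 in y around it, walls rise 45 above it; axes as the cabinet's
- lid_hinge (a point): middle of the lid's hinge line along the far (+x) rim (cabinet frame x 85, y 45, z 85); the hinge line is the cabinet's y axis; axes as the cabinet's
- lid_handle (a point): middle of the lid's handle, a round steel bar 12 in diameter, 100 long along y, on two end arms, 32 clear of the lid's front edge. With the lid shut it is 213 in front of the hinge line, 15 above it; it swings up with the lid (about 210 above the hinge when open); its axes turn with the lid. A hand pointing down can pinch it across and stay pointing down for the whole swing
- lid (a joint): lid angle, rad: 0 shut on the rim, 1.65 fully open, leaning just past upright against its stop. Friction hinge: it stays wherever it is left, also ajar; about 6 N at the handle raises it, about 1 N lowers it
- timer_grip (a point): on the timer knob's axis at grip height: 113 above the desk when in, 125 when out. The grip is a black bar 46 long (point x), 14 thick (y), 26 high; the point is 5 below its top and 21 above the black skirt (50 diameter) under it. A white pointer line runs from the axis to the bar's +x end. Site axes turn with the knob, z up
- timer_pull (a joint): how far the knob is pulled up, m: 0 fully in, 0.012 fully out; moves at about 3 N and stays where it is left. Until it is out at least 5 mm a pin stops the knob from turning more than about 0.15 rad; it turns freely fully out
- timer_dial (a joint): knob angle, rad, growing clockwise seen from above: 0 off (pointer to the cabinet's far side, +x, at the white mark). Marks on the panel around the knob: white 0, yellow 0.70, green 1.40, red 2.09 (end stop 2.13). The knob goes fully in only at a mark (within about 0.1 rad); farther off it jams part-way
- receiver1: loose light-grey tour-guide receiver, a flat box 95 long (its x), 38 wide (its y), 22 high, 60 to 130 g, dark screen and orange button on top (the screen is towards +x); origin at the centre of its underside, z up. Two to four of the four receivers are present; an absent one reads None.
- receiver2: loose light-grey tour-guide receiver, a flat box 95 long (its x), 38 wide (its y), 22 high, 60 to 130 g, dark screen and orange button on top (the screen is towards +x); origin at the centre of its underside, z up. Two to four of the four receivers are present; an absent one reads None.
- receiver3: loose light-grey tour-guide receiver, a flat box 95 long (its x), 38 wide (its y), 22 high, 60 to 130 g, dark screen and orange button on top (the screen is towards +x); origin at the centre of its underside, z up. Two to four of the four receivers are present; an absent one reads None.
- receiver4: loose light-grey tour-guide receiver, a flat box 95 long (its x), 38 wide (its y), 22 high, 60 to 130 g, dark screen and orange button on top (the screen is towards +x); origin at the centre of its underside, z up. Two to four of the four receivers are present; an absent one reads None.
- tin: bystander: dark jar with a brass lid, 66 in diameter, 110 high; origin at the centre of its underside
- wallet: bystander: brown leather case lying flat, 105 x 78 x 12; origin at the centre of its underside
- mug: bystander: blue mug, 80 in diameter, 95 high; origin at the centre of its underside

How it is judged (in metres and radians):
On the way, in this order (a step that is already met when the one before it is completed fails the run):
1. the lid is raised fully, to its stop (value of joint lid above 1.58 rad), for 0.2 s.
2. every receiver present lies flat on the rack inside (x of receiver1 in the frame of cabinet between -0.082 and 0.065 m and y of receiver1 in the frame of cabinet between -0.105 and 0.195 m and z of receiver1 in the frame of cabinet between 0.034 and 0.046 m and angle between each of receiver1, receiver2, receiver3, receiver4's own z axis and vertical below 0.12 rad and x of receiver2 in the frame of cabinet between -0.082 and 0.065 m and y of receiver2 in the frame of cabinet between -0.105 and 0.195 m and z of receiver2 in the frame of cabinet between 0.034 and 0.046 m and x of receiver3 in the frame of cabinet between -0.082 and 0.065 m and y of receiver3 in the frame of cabinet between -0.105 and 0.195 m and z of receiver3 in the frame of cabinet between 0.034 and 0.046 m and x of receiver4 in the frame of cabinet between -0.082 and 0.065 m and y of receiver4 in the frame of cabinet between -0.105 and 0.195 m and z of receiver4 in the frame of cabinet between 0.034 and 0.046 m and linear speed of each of receiver1, receiver2, receiver3, receiver4 below 0.03 m/s), for 0.2 s.
3. the lid is shut over them (x of receiver1 in the frame of cabinet between -0.082 and 0.065 m and y of receiver1 in the frame of cabinet between -0.105 and 0.195 m and z of receiver1 in the frame of cabinet between 0.034 and 0.046 m and angle between each of receiver1, receiver2, receiver3, receiver4's own z axis and vertical below 0.12 rad and x of receiver2 in the frame of cabinet between -0.082 and 0.065 m and y of receiver2 in the frame of cabinet between -0.105 and 0.195 m and z of receiver2 in the frame of cabinet between 0.034 and 0.046 m and x of receiver3 in the frame of cabinet between -0.082 and 0.065 m and y of receiver3 in the frame of cabinet between -0.105 and 0.195 m and z of receiver3 in the frame of cabinet between 0.034 and 0.046 m and x of receiver4 in the frame of cabinet between -0.082 and 0.065 m and y of receiver4 in the frame of cabinet between -0.105 and 0.195 m and z of receiver4 in the frame of cabinet between 0.034 and 0.046 m and value of joint lid below 0.04 rad), for 0.2 s.
4. the timer knob is pulled out, the lid shut (value of joint lid below 0.04 rad and value of joint timer_pull above 0.008 m), for 0.1 s.
5. the pulled-out knob is turned to the green mark (all of step 4 and value of joint timer_dial between 1.2 and 1.6 rad), for 0.1 s.
6. the knob is pushed home at the green mark (value of joint lid below 0.04 rad and value of joint timer_pull below 0.003 m and value of joint timer_dial between 1.2 and 1.6 rad), for 0.2 s.
At the end, for the whole second after the job is handed in: every receiver present lies flat (within 7 degrees) and face up on the rack in the chamber, in a single layer, at rest; the lid is shut (within 0.04 rad); the timer knob is fully in (within 3 mm) with its pointer at the green mark (1.2 to 1.6 rad) (all of step 2 and all of step 6); the robot touches nothing.
It fails at once if the lid is slammed onto the rim or against its stop (over 1.2 rad/s) ((value of joint lid below 0.25 rad and velocity of joint lid below -1.2 rad/s) or (value of joint lid above 1.5 rad and velocity of joint lid above 1.2 rad/s)).
It fails at once if the timer is turned while the lid is open (value of joint lid above 0.12 rad and value of joint timer_dial above 0.35 rad).
It fails at once if the tin is disturbed (distance of tin from where it was at the start of the episode above 0.03 m).
It fails at once if the wallet is disturbed (distance of wallet from where it was at the start of the episode above 0.03 m).
It fails at once if the mug is disturbed (distance of mug from where it was at the start of the episode above 0.03 m).
Of receiver1, receiver2, receiver3, receiver4 only 2 to 4 are there at a start; the rules pass over those that are not, and their reading is None.
At some moment in a run one of receiver1, receiver2, receiver3, receiver4 may be knocked a few centimetres aside while the robot is not near it.
Once in a run the grip may slacken for a moment while it holds something.
It also fails if it takes over 210 s, if anything falls off the work surface, if the arm or the gripper's body presses on something with over 40 N, if the wrist force passes 120 N, or if a joint passes its speed limit or range.

ROBOT

A 6-joint arm with a two-finger parallel gripper is mounted at the origin on the work surface. World frame = base frame: x ahead of the robot, y to its left, z up, the work surface at z = 0. Lengths are in m, angles in degrees, forces in N, time in s.
With the tool pointing down it reaches from about 0.35 to 0.875 m from the base axis. Payload 4.2 kg.
Tool frame: the origin (TCP) lies midway between the tips of the shut fingers; the grasp point (between the pads) lies 19 mm behind it; z points along the fingers, y is the line along which they close (so a half turn about z gives the same grasp; the last joint's range is limited). The gripper opens to 87 mm and grips with 3 to 60 N. Pads are 19 mm wide; open, the fingers measure 117 mm over their backs; the gripper's body (75 mm by 190 mm) begins 51 mm behind the grasp point.
Start: joints at [90.562, 22.042, 0.453, 0, -68.411, -14.817], TCP at [0.154, 0.606, 0.223] pointing down, gripper open.
Joint ranges: [-179.83, 179.83], [-69.29, 118.12], [-61.27, 80.66], [-181.25, 117.63], [-171.15, -9.14], [-177.46, 177.46]. Speed limits (degrees/s): [159.86, 159.86, 180, 180, 180, 180].

INTERFACE

Orientations are given as [roll, pitch, yaw] about the fixed x, y, z axes, in that order (R = Rz(yaw) Ry(pitch) Rx(roll)).
In Python, from workcell import env gives the robot as it stands. Calls block until the motion is done:
- env.goto(position, orientation): joint-space move of the TCP to a pose.
- env.move_straight(position, rotation=None, rate=0.15, force_limit=None): straight line of the TCP; rotation=None keeps the orientation; rate is the mean speed in m/s. With force_limit (N) it stops when the force on the tool has changed by that much, and returns True; else False.
- env.set_joints(angles): joint-space move.
- env.gripper_to(opening, grasp_force=None): opening from 0.0 (shut) to 1.0 (fully open); grasp_force is the grip in N (None keeps the last); returns when the fingers have stopped.
- env.dwell(seconds).
- env.inverse_kinematics(position, orientation): joint angles nearest the present ones, or None.
- env.read_state(): the state.
- env.grab_frame(name): name is "side" or "top"; returns a dict with "image" (400x640x3 uint8, blue, green, red), "fx", "fy", "cx", "cy" (pixels), "position" and "orientation" of the camera in the world. Camera axes: x right, y up, looking along -z (the intrinsics and any distortion apply to the point x, -y, -z); pixel columns grow to the right and rows downward; lengths in m; the calibration is good to about 2 mm. A picture is of the moment at which its call begins. There is no depth.
A pose or a line that the arm cannot do raises env.Unreachable and nothing moves.
- env.close_job(): hands the job in; it is judged then, once.
Trained networks look in a picture, given as the dict that the camera call returned (one of the last four; its "shot" number tells which), for a name from the list of things; names that differ only in an ending like _2 or _b are one class to them, and where a whole thing is asked for, a point or a joint stands for the part that bears it (a point fixed in the world has none). Each returns a list of dicts, best first, with "score" (0 to 1); they miss things now and then, are a little off and sometimes report something else, mostly with a low value. They report only what shows in the picture. A call takes as long as a camera call.
- env.search_frame(picture, thing): "xyz" ([x, y, z] in m, in world coordinates, good to about 4 mm: the middle of the surface that is visible of it).
- env.trace(picture, thing): "mask" (400x640 bool, what is visible of it).
The state is a dict: "clock": time; "joint_positions": joint angles; "qvel": joint speeds; "joint_torque": joint torques, N m; "position": TCP position; "tool_rot": TCP orientation; "force": force on the tool from outside, world axes, zero at the start; "wrist_torque": the same for the moment, N m; "opening": opening from 0.0 (shut) to 1.0 (fully open); "finger_force": force on a finger pad.
Only numpy, scipy, OpenCV 4.12 (cv2) and the standard library are available. Lean on these libraries where they do the work, as an engineer would, in place of code of your own. Each camera call takes 0.05 s, during which the arm holds its last target. There are 200 camera calls.

## Working session

There is one attempt and no reset: what is moved stays moved. The work goes in short steps, each a Python script; the robot and the scene stay as the last script left them, time stands still between calls to the robot, and variables do not carry over. Pictures are saved under pics/ and viewed, at most 14 in all, crops included, and the job is handed in when it is done.

```bash
mkdir -p pics; ls
python3 - <<'E'
from workcell import env
import cv2, numpy as np
for n in ("top","side"):
    f=env.grab_frame(n); cv2.imwrite(f"pics/{n}0.png",f["image"])
    print(n,{k:v for k,v in f.items() if k!="image"})
    for t in ("cabinet","lid_handle","timer_grip","receiver1","tin","wallet","mug"):
        print(t,[(round(d["score"],2),np.round(d["xyz"],3).tolist()) for d in env.search_frame(f,t)])
print(env.read_state())
E
```

```text
pics
workcell.py
top {'fx': 422.0934259487873, 'fy': 422.0934259487873, 'cx': 318.47197702795097, 'cy': 199.247496036236, 'position': array([ 0.39611147, -0.02564934,  1.31652694]), 'orientation': array([  5.89790977,   0.51863586, -90.24437767]), 'shot': 1}
cabinet [(0.95, [0.571, -0.075, 0.134])]
lid_handle [(0.9, [0.576, -0.038, 0.139])]
timer_grip [(0.68, [0.382, -0.438, 0.013]), (0.52, [0.571, -0.234, 0.09])]
receiver1 [(0.73, [0.556, 0.277, 0.023]), (0.61, [0.554, 0.41, 0.026])]
tin [(0.64, [0.697, 0.211, 0.108])]
wallet [(0.93, [0.383, -0.436, 0.014]), (0.24, [0.569, -0.07, 0.131])]
mug [(0.61, [0.606, -0.41, 0.046])]
side {'fx': 425.2892015484529, 'fy': 425.2892015484529, 'cx': 317.47259278967766, 'cy': 196.83432223493244, 'position': array([ 0.21685572, -1.09015591,  0.95635396]), 'orientation': array([ 52.52808431,   1.15318117, -17.89827313]), 'shot': 2}
cabinet [(0.95, [0.565, -0.159, 0.094]), (0.55, [0.554, 0.404, 0.026])]
lid_handle [(0.59, [0.574, -0.076, 0.142]), (0.52, [0.599, -0.416, 0.058])]
timer_grip [(0.79, [0.573, -0.245, 0.101])]
receiver1 [(0.69, [0.553, 0.398, 0.025])]
tin [(0.69, [0.709, 0.192, 0.088])]
wallet [(0.58, [0.381, -0.445, 0.011])]
mug [(0.8, [0.598, -0.417, 0.059])]
{'clock': 0.8, 'joint_positions': array([ 9.05618996e+01,  2.20396421e+01,  4.50405887e-01,  1.78889053e-04,
       -6.84106720e+01, -1.48170484e+01]), 'qvel': array([ 0.04023382, -0.06543146, -0.05191623,  0.02037754, -0.01178884,
        0.01725648]), 'joint_torque': array([ 1.08736879e-04, -3.90410972e+01,  1.87609631e+01,  4.22428429e+00,
        1.55239552e-02, -1.54799693e-05]), 'position': array([0.15386804, 0.60572525, 0.22255683]), 'tool_rot': array([-1.79999869e+02, -1.37323686e-04, -1.42550829e+01]), 'force': array([ 0.45304236,  0.30823532, -0.61621444]), 'wrist_torque': array([-0.00637067, -0.0016399 , -0.024192  ]), 'finger_force': 0.0, 'opening': 1.0007620792857523}
```

View pics/top0.png

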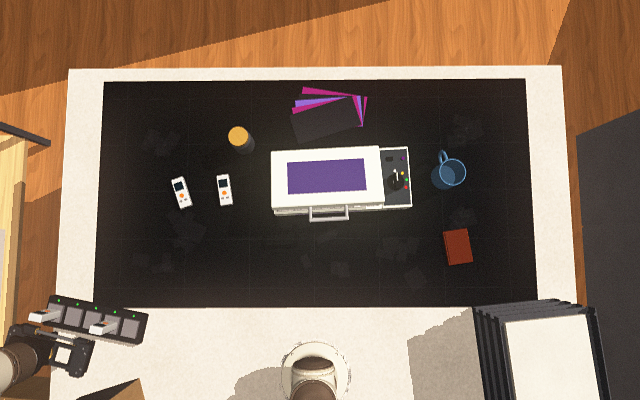

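View pics/side0.png

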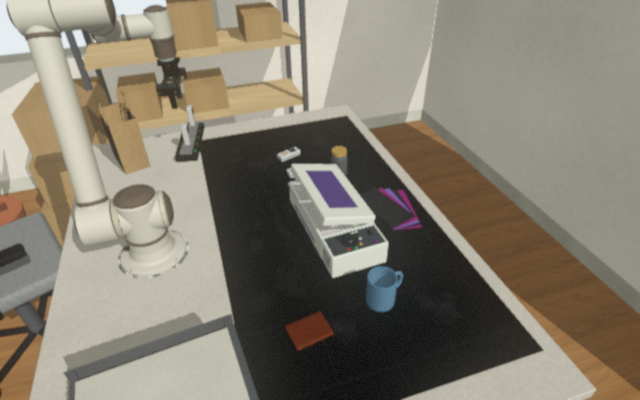

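The top view shows two receivers at about (181,193) and (224,190). It also shows the cabinet around (270–410, 148–215), its handle at (328,214) and its knob at (397,178). The docked units at the lower left, around (45,318) and (105,328), look like scenery. In the side view the lid seems slightly ajar. I'll zoom in to check.

Run:
```python
import cv2
a=cv2.imread("pics/top0.png")[135:230,260:420]; b=cv2.imread("pics/side0.png")[140:280,270:400]
cv2.imwrite("pics/c1.png",cv2.resize(a,None,fx=5,fy=5,interpolation=cv2.INTER_CUBIC))
cv2.imwrite("pics/c2.png",cv2.resize(b,None,fx=4.2,fy=4.2,interpolation=cv2.INTER_CUBIC))
```

```text
(no output)
```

View pics/c1.png

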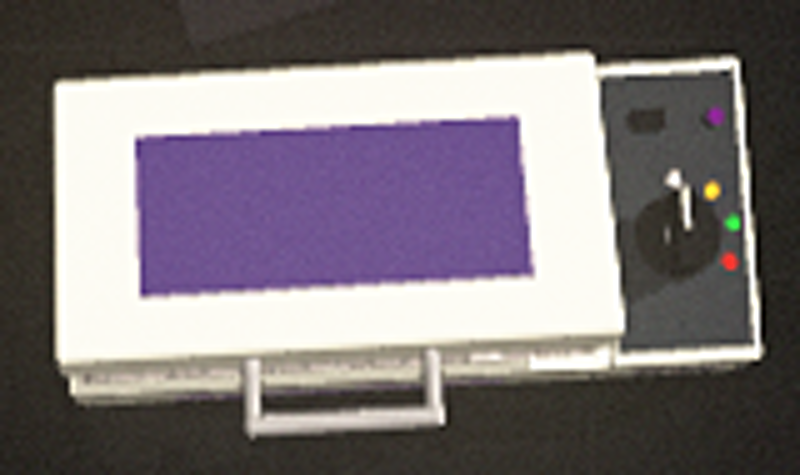

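View pics/c2.png

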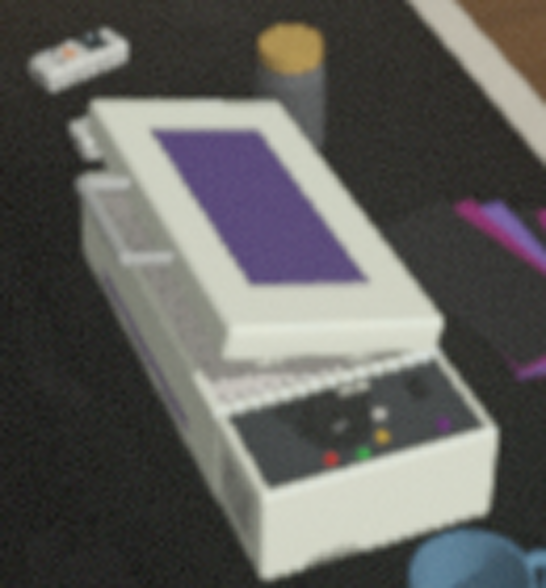

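The crops show that the lid starts ajar: the rim is visible under it, with the handle bar at about (329,220) in the top view. I'll fit the cabinet pose and lid angle to features from both views.

```bash
cat > h.py <<'E'
from workcell import env
import cv2, numpy as np
from scipy.spatial.transform import Rotation as Ro
from scipy.optimize import least_squares
def proj(f,P):
    p=Ro.from_euler("xyz",f["orientation"],degrees=True).inv().apply(np.atleast_2d(P)-f["position"])
    return np.c_[f["cx"]+f["fx"]*p[:,0]/-p[:,2], f["cy"]+f["fy"]*-p[:,1]/-p[:,2]]
def ray(f,uv):
    uv=np.atleast_2d(uv)
    d=np.c_[(uv[:,0]-f["cx"])/f["fx"],-(uv[:,1]-f["cy"])/f["fy"],-np.ones(len(uv))]
    return Ro.from_euler("xyz",f["orientation"],degrees=True).apply(d)
def onplane(f,uv,z):
    d=ray(f,uv); return f["position"]+d*((z-f["position"][2])/d[:,2])[:,None]
def pln(f,g,uv1,uv2):  # triangulate
    d=[ray(f,uv1)[0],ray(g,uv2)[0]]; A=np.c_[d[0],-d[1]]
    s=np.linalg.lstsq(A,g["position"]-f["position"],rcond=None)[0]
    return (f["position"]+s[0]*d[0]+g["position"]+s[1]*d[1])/2
def c2w(q,P):
    return Ro.from_euler("z",q[2]).apply(np.atleast_2d(P))+[q[0],q[1],0]
def lidpt(a,r,y,h):  # r in front of hinge, h above at shut
    return [0.085-r*np.cos(a)+ -h*-np.sin(a), y, 0.085+r*np.sin(a)+h*np.cos(a)]
E
cat > fit.py <<'E'
from h import *
T=env.grab_frame("top"); S=env.grab_frame("side")
# q: x,y,yaw,lid,ylo,yhi
def pts(q):
    a,lo,hi=q[3:6]; L=lambda r,y,h:lidpt(a,r,y,h)
    top=[([.09,-.203,.085],(408,147)),([-.09,-.203,.085],(412,206.4)),(L(.213,.095,.015),(310,220.6)),(L(.213,-.005,.015),(348.6,219)),
      (L(.175,lo,.03),(384.8,202)),(L(.175,hi,.03),(271.6,207.4)),(L(0.0,lo,.03),(378.6,145.8)),(L(0.0,hi,.03),(271,151.4))]
    side=[([-.09,-.203,.085],(332.4,256.7)),([.09,-.203,.085],(387.9,242.9)),([-.09,-.203,0],(333.1,276.9)),([.09,-.203,0],(387.1,261.9)),
      ([-.09,.203,.085],(289,184)),(L(.175,lo,.03),(325.5,218)),(L(.175,hi,.03),(292.6,163.8)),(L(0,lo,.03),(375.5,216.7)),(L(0,hi,.03),(336.7,163.8))]
    return top,side
def res(q,raw=False):
    r=[]
    for f,l in zip((T,S),pts(q)):
        r.append(proj(f,c2w(q,[p for p,_ in l]))-[u for _,u in l])
    return np.vstack(r) if raw else np.vstack(r).ravel()
s=least_squares(res,[.57,-.08,0,.3,-.11,.2],loss="soft_l1")
print(np.round(s.x,4)); print(np.round(res(s.x,1),1).tolist())
print("handle",np.round(c2w(s.x,lidpt(s.x[3],.213,.045,.015)),4),"knob",c2w(s.x,[-.015,-.158,.113]).round(4))
np.save("cab.npy",s.x)
# knob and receivers
for n in ("timer_grip","receiver1"):
  for f in (T,S):
    for d in env.trace(f,n):
        m=d["mask"].astype(np.uint8); c=cv2.minAreaRect(cv2.findNonZero(m)); print(n,f["shot"],round(d["score"],2),c,onplane(f,[c[0]],.1 if n[0]=="t" else .022).round(3),m.sum())
E
python3 fit.py
```

```text
[ 0.58   -0.0825  0.0494  0.2566 -0.1125  0.2   ]
[[-0.2, -0.7], [0.5, 0.3], [0.5, -0.3], [-1.9, -0.7], [0.1, -0.6], [0.1, 0.1], [-0.0, -0.9], [0.0, -0.7], [-0.4, 1.9], [0.7, -0.8], [-1.1, 2.0], [-0.8, 0.4], [-0.5, -2.4], [-1.1, 0.4], [-1.4, -0.0], [0.5, -0.7], [-0.2, 0.5]]
handle [[ 0.4607 -0.0433  0.1536]] knob [[ 0.5728 -0.241   0.113 ]]
timer_grip 3 0.62 ((394.7500305175781, 181.74998474121094), (14.849242210388184, 16.970561981201172), 45.0) [[ 0.572 -0.237  0.1  ]] 219
timer_grip 4 0.6 ((349.8799743652344, 238.65997314453125), (15.697771072387695, 16.263456344604492), 81.8698959350586) [[ 0.572 -0.245  0.1  ]] 223
receiver1 3 0.77 ((223.9906768798828, 189.76206970214844), (30.998289108276367, 13.753066062927246), 82.56858825683594) [[0.561 0.278 0.022]] 397
receiver1 3 0.69 ((181.49998474121094, 192.49998474121094), (30.35786247253418, 13.281564712524414), 71.56504821777344) [[0.553 0.41  0.022]] 400
receiver1 4 0.7 ((338.5, 159.5), (27.0, 15.0), 90.0) [[0.731 0.285 0.022]] 325
receiver1 4 0.61 ((288.0689697265625, 153.6724090576172), (9.841852188110352, 23.026222229003906), 68.19859313964844) [[0.549 0.398 0.022]] 206
```

```bash
cat >> h.py <<'E'
q=np.load("cab.npy") if __import__("os").path.exists("cab.npy") else None
CY=np.degrees(q[2]) if q is not None else 0
def down(yaw): return [180,0,yaw]
def handle(a): return c2w(q,lidpt(a,.213,.045,.015))[0]
def best(pos,yaw):
    """equivalent yaw (half turn) with most wrist margin"""
    c=[]
    for y in (yaw,yaw+180,yaw-180):
        y=(y+180)%360-180; j=env.inverse_kinematics(pos,down(y))
        if j is not None: c.append((abs(j[5]),y))
    return min(c)[1]
E
python3 - <<'E'
from h import *
a=q[3]; p=handle(a); y=best(p+[0,0,.15],90+CY); print(y,p)
s=env.read_state()["position"]
env.move_straight(s+[0,0,.1],rate=.3)
env.gripper_to(.38)
env.goto(p+[0,0,.15],down(y)); env.move_straight(p+[0,0,.02],rate=.25)
print(env.move_straight(p-[0,0,.019],rate=.06,force_limit=8))
env.gripper_to(0,grasp_force=30)
s=env.read_state(); print(s["clock"],s["position"],s["opening"]*87,s["finger_force"],s["force"],s["joint_positions"])
T=env.grab_frame("top"); cv2.imwrite("pics/grip.png",T["image"])
E
```

```text
-87.16806433393481 [ 0.46065388 -0.04332932  0.15356077]
False
7.2333 [ 0.46148372 -0.04323234  0.13483907] 11.097768874674353 30.02229541540146 [ 2.05042445 -0.60139664 -0.43441207] [ 1.48289554e+01  1.15173153e+01 -2.87937693e+01  2.50464369e-02
 -4.95818210e+01 -1.20002806e+01]
```

Run:
```python
from h import *
off=env.read_state()["position"]-handle(q[3]); print(off)
for a in np.append(np.arange(q[3]+.1,1.62,.1),[1.60]):
    env.move_straight(handle(a)+off,rate=.08)
    s=env.read_state()
    if s["opening"]*87<9: print("lost",a); break
    if abs(a%.3)<.1: print(round(a,2),s["force"].round(1),round(s["opening"]*87,1))
for a in (1.63,1.65,1.67,1.69):
    st=env.move_straight(handle(a)+off,rate=.04,force_limit=12); s=env.read_state(); print(a,st,s["force"].round(1),s["opening"]*87,(s["position"]-off-handle(a)).round(4))
    if st: break
env.dwell(.3); print(env.read_state()["clock"])
S=env.grab_frame("side"); cv2.imwrite("pics/open.png",S["image"])
```

```text
[ 0.00083347  0.00010677 -0.01871135]
0.36 [ 1.5  0.3 -1.2] 11.1
0.66 [-4.2  0.7  1.5] 11.3
0.96 [-8.3  2.6  7.3] 11.3
1.26 [-3.4 -0.4  6.4] 10.7
1.56 [ 0.8 -1.8  5. ] 11.4
1.63 False [-0.8 -1.8  5.8] 11.57959030119307 [ 0.0008 -0.0005  0.0015]
1.65 False [-4.4 -1.5  7.1] 11.121506541835517 [-0.0003 -0.0006  0.0015]
1.67 True [ 0.5 -0.1  3.4] 10.956192271741243 [-0.0048 -0.0009  0.0023]
14.05
```

View pics/open.png

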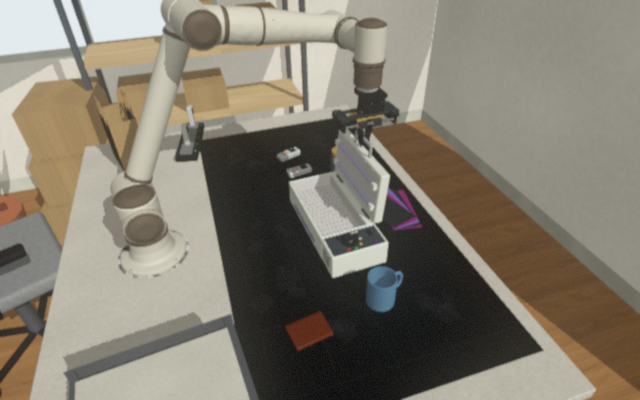

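The lid is upright at its stop, and the receivers show at (289,154) and (299,171) in the side view. I'll release the handle, back off, and fit the receiver poses from the masks in both views, with height left free.

```bash
cat >> h.py <<'E'
BOX=np.array([[sx*.0475,sy*.019,z] for sx in(1,-1) for sy in(1,-1) for z in(0,.022)])
def hull(f,p):
    P=Ro.from_euler("z",p[3]).apply(BOX)+p[:3]; K=8
    m=np.zeros((400*2,640*2),np.uint8); uv=proj(f,P)
    cv2.fillConvexPoly(m,cv2.convexHull(np.round((uv+.5)*2*16).astype(np.int32)),1,shift=4)
    return cv2.resize(m.astype(np.float32),(640,400),interpolation=cv2.INTER_AREA)
def fitbox(views,p0):
    from scipy.optimize import minimize
    def c(p):
        s=0
        for f,m in views:
            h=hull(f,p); s+=1-np.minimum(h,m).sum()/np.maximum(h,m).sum()
        return s+ (p[2]/.02)**2*.02
    b=min((minimize(c,[*p0[:3],y],method="Nelder-Mead",options=dict(initial_simplex=np.array([[*p0[:3],y]]*5)+np.vstack([np.zeros(4),np.diag([.008,.008,.005,.15])]),maxiter=250)) for y in (p0[3]-.15,p0[3]+.15)),key=lambda r:r.fun)
    return b.x,b.fun
def receivers():
    T=env.grab_frame("top"); S=env.grab_frame("side"); out=[]
    ts=[d["mask"].astype(np.float32) for d in env.trace(T,"receiver1") if d["score"]>.3]
    ss=[d["mask"].astype(np.float32) for d in env.trace(S,"receiver1") if d["score"]>.3]
    for m in ts:
        r=cv2.minAreaRect(cv2.findNonZero(m.astype(np.uint8)))
        c=onplane(T,[r[0]],.015)[0]
        bp=cv2.boxPoints(r); w=onplane(T,bp,.022); e=max(w[1]-w[0],w[2]-w[1],key=np.linalg.norm)
        p0=[c[0],c[1],0,np.arctan2(e[1],e[0])]
        uv=proj(S,[c])[0]; v=[(T,m)]
        for k in ss:
            ys,xs=np.nonzero(k)
            if np.hypot(xs.mean()-uv[0],ys.mean()-uv[1])<8: v.append((S,k)); break
        p,f=fitbox(v,p0); out.append(p); print("rec",p.round(4),"cost",round(f,2),"views",len(v),"area",m.sum())
    return T,S,out
E
python3 - <<'E'
from h import *
env.gripper_to(.38); s=env.read_state()["position"]
env.move_straight(s+[0,0,.09],rate=.15)
env.goto([.154,.58,.36],down(env.read_state()["tool_rot"][2]+80))
T,S,o=receivers()
cv2.imwrite("pics/t2.png",cv2.resize(np.hstack([T["image"][140:240,150:410],]),None,fx=3,fy=3,interpolation=cv2.INTER_CUBIC))
print(env.read_state()["clock"])
E
```

```text
rec [ 0.5628  0.2781  0.0036 -3.0165] cost 0.3 views 2 area 384.0
rec [ 5.5430e-01  4.1560e-01  2.6000e-03 -2.7649e+00] cost 0.3 views 2 area 384.0
18.6333
```

View pics/t2.png

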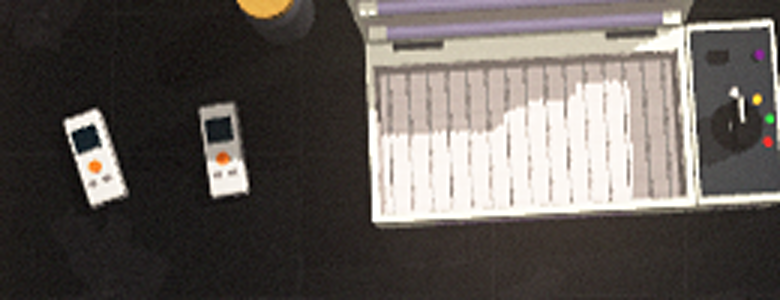

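The picture shows exactly two receivers, face up, with screens towards +x (crop centres about (223,150) and (95,157)), and an empty rack. The fitted underside heights are about 3 mm, which agrees with them lying on the desk. I'll pick up the first one.

```bash
cat >> h.py <<'E'
def norm90(a): return (a+90)%180-90
def pickplace(p,ycab,xcab=-.0085):
    ry=norm90(np.degrees(p[3])); y=best([p[0],p[1],.2],ry+90)
    tgt=c2w(q,[xcab,ycab,.04])[0]; d=norm90(CY-ry)
    env.gripper_to(1.0)
    env.goto([p[0],p[1],.2],down(y)); env.move_straight([p[0],p[1],.03],rate=.2)
    print("floor",env.move_straight([p[0],p[1],.004],rate=.05,force_limit=6))
    env.gripper_to(0,grasp_force=25); s=env.read_state(); print("grip mm",s["opening"]*87,s["finger_force"],s["position"])
    if not 33<s["opening"]*87<43: return False
    env.move_straight([*s["position"][:2],.2],rate=.15); s=env.read_state(); print("lift mm",s["opening"]*87)
    env.goto([tgt[0],tgt[1],.2],down(y+d))
    s=env.read_state(); print("carry mm",s["opening"]*87,s["force"].round(1))
    if not 33<s["opening"]*87<43: return False
    env.move_straight([tgt[0],tgt[1],.06],rate=.12)
    print("rack",env.move_straight([tgt[0],tgt[1],.0445],rate=.03,force_limit=4),env.read_state()["position"][2],env.read_state()["opening"]*87)
    env.gripper_to(.68); env.dwell(.2)
    env.move_straight([tgt[0],tgt[1],.2],rate=.15)
    print(env.read_state()["clock"]); return True
E
python3 - <<'E'
from h import *
print(pickplace([.5628,.2781,0,.125],.0))
env.goto([.154,.58,.36],down(-10))
T,S,o=receivers(); cv2.imwrite("pics/t3.png",cv2.resize(np.hstack([T["image"][140:240,150:410],]),None,fx=3,fy=3,interpolation=cv2.INTER_CUBIC))
E
```

```text
floor True
grip mm 0.3433841735605151 2.633792726919637 [0.56379721 0.27890074 0.02247143]
False
rec [ 0.5524  0.4128  0.0045 -2.8056] cost 0.22 views 2 area 419.0
rec [ 0.5629  0.2786  0.0032 -2.9634] cost 0.35 views 2 area 427.0
```

View pics/t3.png

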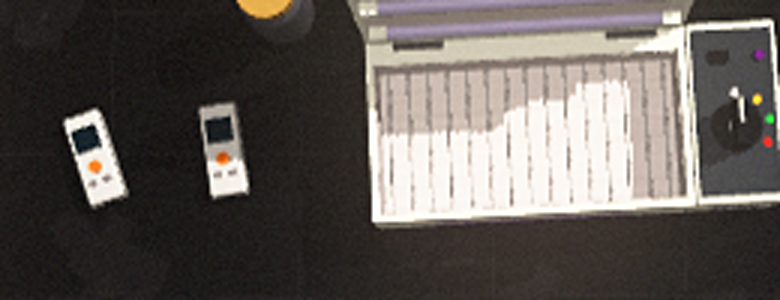

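The fingers were closing along the receiver's length, a 90° error in my tool yaw, and the guarded descent stopped them on top of it. The picture shows both receivers still in place. I'll correct the yaw and try again.

```bash
sed -i 's/,ry+90)/,ry)/' h.py
python3 - <<'E'
from h import *
ok=pickplace([.5628,.2783,0,.15],.0); print(ok)
env.goto([.154,.58,.36],down(-10)); T,S,o=receivers();
E
```

```text
floor False
grip mm 37.581060900324694 24.981258809566498 [0.56281696 0.27831874 0.00399904]
lift mm 37.64117476150863
carry mm 37.984309239014706 [-0.2  0.9 -1.5]
rack True 0.04399198439676383 37.7626980573038
39.6417
True
rec [ 0.5794  0.3901  0.0038 -2.8068] cost 0.22 views 2 area 398.0
rec [ 5.7570e-01 -8.2700e-02  1.4000e-03 -3.0931e+00] cost 0.05 views 1 area 411.0
```

Run:
```python
from h import *
print(pickplace([.5794,.3901,0,.335],.1))
env.goto([.3,.45,.36],down(-10)); T,S,o=receivers()
cv2.imwrite("pics/t4.png",cv2.resize(np.vstack([T["image"][130:240,150:410],S["image"][130:240,200:460]]),None,fx=2.7,fy=2.7,interpolation=cv2.INTER_CUBIC))
for m in o: print((Ro.from_euler("z",-q[2]).apply([m[0]-q[0],m[1]-q[1],0])).round(3))
```

```text
floor False
grip mm 37.78259400803437 24.960178434848785 [0.5793866  0.3900079  0.00400681]
lift mm 37.35457330850145
carry mm 37.36523843349561 [0.4 0.4 0.1]
rack True 0.04391429144946243 37.62482906771627
54.5667
True
rec [ 0.5748 -0.0833  0.0033 -3.0756] cost 0.07 views 1 area 418.0
rec [ 0.572   0.0197  0.0033 -3.0918] cost 0.05 views 1 area 405.0
[-0.005 -0.001  0.   ]
[-0.003  0.102  0.   ]
```

View pics/t4.png

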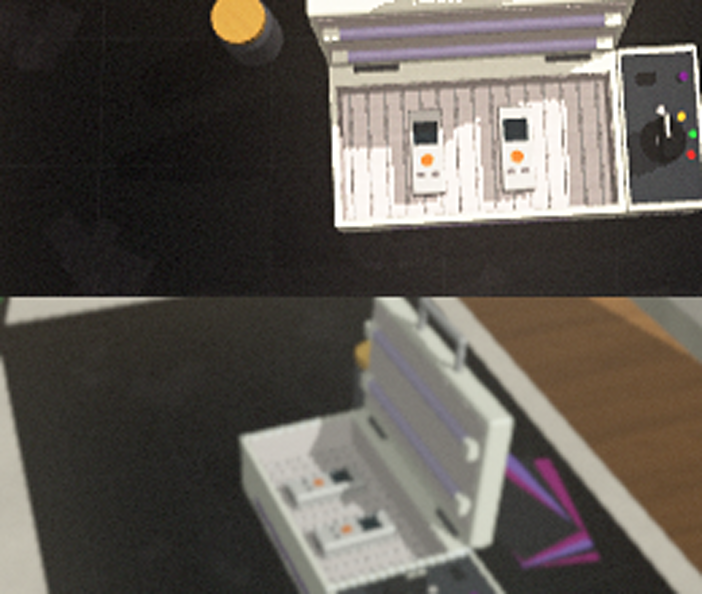

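Both receivers lie flat and face up on the rack, at crop points (427,150) and (516,148) in the top view. Next I'll lower the lid by its handle.

Run:
```python
from h import *
off=np.array([.001,0,-.0187]); a0=1.648; p=handle(a0)+off
env.gripper_to(.38); y=best(p+[0,0,.11],90+CY); print(y,p)
s=env.read_state()["position"]; env.move_straight([*s[:2],.42],rate=.2)
env.goto(p+[0,0,.11],down(y)); print(env.move_straight(p,rate=.08,force_limit=10))
env.gripper_to(0,grasp_force=30); s=env.read_state(); print(s["opening"]*87,s["position"],s["force"].round(1))
for a in np.arange(1.6,.14,-.1):
    env.move_straight(handle(a)+off,rate=.08); s=env.read_state()
    if s["opening"]*87<9: print("lost",a); break
else:
    for a in (.1,.05,.02,.0,-.015):
        st=env.move_straight(handle(a)+off,rate=.03,force_limit=15); s=env.read_state(); print(a,st,s["force"].round(1),s["opening"]*87,s["position"])
        if st: break
print(s["clock"]); S=env.grab_frame("side"); cv2.imwrite("pics/shut.png",S["image"][100:300,200:460])
```

```text
-87.16806433393481 [ 0.69497318 -0.03178774  0.27750863]
False
10.96334221232739 [ 0.69480369 -0.03175851  0.2775855 ] [-1.3  0.6  0.1]
0.1 False [ 1.4  5.4 -1. ] 10.361300366843494 [ 0.45344303 -0.04371812  0.10258565]
0.05 False [ 1.7  5.3 -1. ] 10.67867115667892 [ 0.45174251 -0.04380276  0.09184673]
0.02 False [ 0.5  4.4 -1.3] 10.907771786789331 [ 0.45098502 -0.04386125  0.08542336]
0.0 False [ 1.3  6.1 -1.4] 10.861562098196814 [ 0.45055351 -0.04390006  0.08113798]
-0.015 False [ 0.7  5.9 -1.8] 10.783706062957783 [ 0.45031575 -0.04391081  0.07796346]
70.5833
```

Run:
```python
from h import *
p=env.read_state()["position"]
print(env.move_straight(p-[0,0,.02],rate=.015,force_limit=12)); s=env.read_state(); print(s["position"],s["force"].round(1))
env.gripper_to(.38); s=env.read_state()["position"]; print(s,env.read_state()["force"].round(1))
env.move_straight([*s[:2],.25],rate=.12); env.goto([.3,.4,.36],down(-10))
T=env.grab_frame("top");S=env.grab_frame("side")
cv2.imwrite("pics/s5.png",cv2.resize(np.vstack([T["image"][130:230,250:430],S["image"][150:290,270:450]]),None,fx=2.4,fy=2.4,interpolation=cv2.INTER_CUBIC))
```

```text
True
[ 0.45029136 -0.04381425  0.07741758] [-1.4 -0.1  3.5]
[ 0.45139003 -0.04272012  0.07704101] [-0.6  0.5 -0. ]
```

View pics/s5.png

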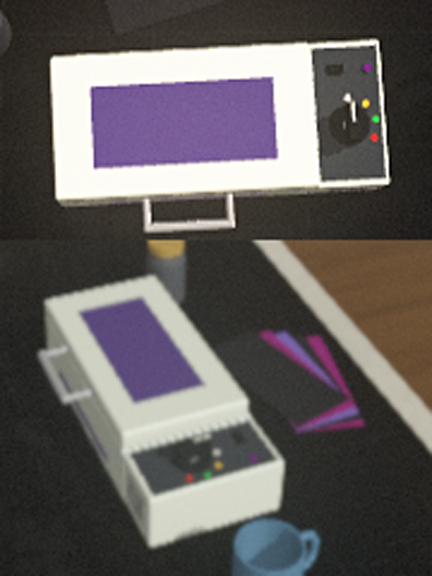

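Both views show the lid shut on the rim, with the handle at crop (190,225). I'll press lightly on the lid's top to confirm it, then go to the knob.

Run:
```python
from h import *
env.gripper_to(0)
p=c2w(q,[-.06,.045,.115])[0]; y=best(p+[0,0,.1],90+CY)
env.goto(p+[0,0,.1],down(y)); env.move_straight(p+[0,0,.02],rate=.15)
print("lid",env.move_straight(p-[0,0,.012],rate=.015,force_limit=8),env.read_state()["position"],env.read_state()["force"].round(1))
env.move_straight(p+[0,0,.12],rate=.15)
k=c2w(q,[-.015,-.158,.097])[0]
c=[]
for y in (CY,CY+180,CY-180):
    j=[env.inverse_kinematics(k+[0,0,.012],down((t+180)%360-180)) for t in (y,y-80.2)]
    if all(x is not None for x in j): c.append((max(abs(x[5]) for x in j),y,[round(x[5]) for x in j]))
print(c); y=(min(c)[1]+180)%360-180
env.gripper_to(.44); env.goto(k+[0,0,.12],down(y)); env.move_straight(k+[0,0,.035],rate=.15)
print("knob",env.move_straight(k,rate=.03,force_limit=6)); print(env.read_state()["position"],k)
env.gripper_to(0,grasp_force=15); s=env.read_state(); print(s["opening"]*87,s["force"].round(1),s["position"],s["clock"],y)
```

```text
lid True [ 0.51780521 -0.04052799  0.11543461] [-1.1 -0.1  4. ]
[(np.float64(100.75273985544439), np.float64(2.8319356660651924), [101, 21]), (np.float64(159.4472601445556), np.float64(182.8319356660652), [-79, -159]), (np.float64(159.4472601445556), np.float64(-177.1680643339348), [-79, -159])]
knob False
[ 0.57295496 -0.24108491  0.09727385] [ 0.57277977 -0.24103101  0.097     ]
13.996186492845633 [-0.3 -0.1  0.1] [ 0.57278124 -0.2411386   0.09703961] 86.0083 2.831935666065192
```

Run:
```python
from h import *
env.gripper_to(0,grasp_force=40)
s=env.read_state(); p=s["position"]
def r(t): s=env.read_state(); print(t,(s["position"]-p).round(4),s["force"].round(1),s["wrist_torque"].round(2),round(s["opening"]*87,1),s["tool_rot"].round(1))
print(env.move_straight(p+[0,0,.0115],rate=.02)); r("up"); print(env.move_straight(p+[0,0,.014],rate=.01,force_limit=12)); r("up2")
env.dwell(.2)
T=env.grab_frame("top")
u=env.read_state()["position"]; y0=env.read_state()["tool_rot"][2]
if s["opening"]*87>12:
  for d in (20,40,60,80.2):
    env.goto(u,down(y0-d)); r(d)
env.dwell(.2)
```

```text
False
up [ 0.     -0.      0.0119] [ 0.1 -0.8 -0.2] [-0.34 -0.1   0.02] 13.8 [180.   -0.    2.8]
True
up2 [-0.     -0.      0.0118] [1.2 0.6 2.4] [-0.04 -0.24  0.03] 13.4 [-180.    -0.     2.8]
20 [-0.      0.0001  0.0112] [1.2 0.4 1.1] [ 0.13 -0.33 -0.05] 13.8 [-180.     0.   -17.1]
40 [0.     0.0002 0.0112] [1.  1.8 1.1] [ 0.46 -0.47 -0.  ] 13.5 [-180.    0.  -37.]
60 [0.0001 0.0003 0.0111] [ 0.9  2.9 -0.2] [ 0.76 -0.54 -0.03] 13.6 [-180.    0.  -57.]
80.2 [0.0003 0.0003 0.0112] [3.  2.6 0.8] [ 1.08 -0.82 -0.03] 13.8 [-180.     0.   -77.1]
```

Run:
```python
from h import *
p=env.read_state()["position"]
print(env.move_straight([*p[:2],.0975],rate=.02,force_limit=25),env.read_state()["position"],env.read_state()["force"].round(1))
print(env.move_straight([*p[:2],.0945],rate=.01,force_limit=15)); s=env.read_state(); print(s["position"],s["force"].round(1),s["opening"]*87)
env.gripper_to(.44); env.move_straight([*p[:2],.2],rate=.1)
# press down with shut fingers to be sure
env.gripper_to(0); print("top",env.move_straight([*p[:2],.125],rate=.05),env.move_straight([*p[:2],.112],rate=.015,force_limit=10)); s=env.read_state(); print(s["position"],s["force"].round(1))
env.move_straight([*p[:2],.25],rate=.15); env.goto([.3,.4,.36],down(-10))
T=env.grab_frame("top");S=env.grab_frame("side")
cv2.imwrite("pics/end.png",cv2.resize(np.vstack([T["image"][130:220,340:430],S["image"][200:290,310:400]]),None,fx=3.3,fy=3.3,interpolation=cv2.INTER_CUBIC)); print(env.read_state()["clock"])
```

```text
False [ 0.5730612  -0.24084585  0.09710462] [ 2.6  3.3 -0. ]
True
[ 0.57314884 -0.24078996  0.09702291] [-0.3  0.2  3.4] 13.525729267197654
top False True
[ 0.57313551 -0.24096742  0.11846381] [-1.3  0.4  4.5]
99.05
```

View pics/end.png

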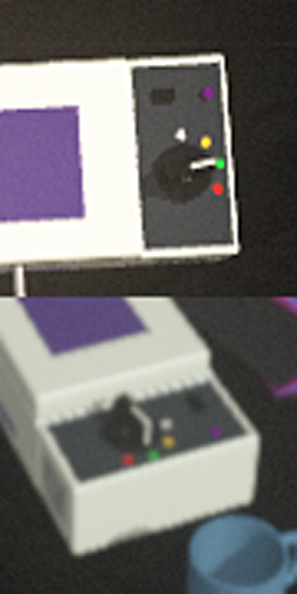

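The pointer lies at the green mark in the top view (crop (205,165), mark at (220,164)). The knob's top is at z 0.118, so it is fully home, and the lid is shut. I'll hand the job in.

```bash
python3 -c "
from workcell import env
print(env.close_job())"
```

```text
the job is handed in; nothing more can be done
None
```

The job is handed in, with no verdict returned: both receivers lie flat and face up on the rack, the lid is shut, and the timer is set to the green mark and pushed home, at about 99 s on the clock.

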